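Sweep trim pucks through the feeder gate

TASK

With your fingertips only, sweep the three loose pucks across the grey feeder deck, through the narrow gate between the yellow posts and into the drop slot behind it, one at a time: the orange one first, then the white one, then the blue one. Push them flat along the deck, never pick one up, and leave the brass bushing and the black dowel standing where they are on the deck and everything else on the table undisturbed.

Things in the scene. Friction and masses are not known exactly. Their poses are not given: they have to be found in the camera images.
- deck: fixed grey feeder plate on legs, place and yaw vary. Origin on the table under it (z = 0); x axis points along the sweep, to the gate and slot. Deck surface is 90 mm above the table; in its frame x -165 to 60, y -155 to 155 mm, inside dark fences 6 mm thick, 12 mm high. Two straight funnel fences run from (x 4, y +-156) to the gate at (x 54, y +-28 mm)
- gate (a point): middle of the gate, on the deck surface (deck frame x 52, y 0, z 90 mm); axes as the deck's. The gate is a 50 mm gap (y -25 to 25) between fences 12 mm high; on each side a yellow post, 10 mm in diameter, 14 mm high, at deck x 52, y +-30 mm
- slot (a point): centre of the mouth of the drop slot, level with the deck surface (deck frame x 86, y 0, z 90 mm); axes as the deck's. The slot is open from deck x 60 to 112, y -25 to 25 mm, fenced on its other three sides; 84 mm below lies the floor of a wider catch box (inside deck x 6 to 119, y -65 to 65 mm) with a clear far wall. A puck falls in once its centre is past the edge at deck x 60 mm
- puck_orange: orange anti-rattle puck: a flat disc 40 mm in diameter, 10 mm thick, about 30 g, with a dark 14 mm core; lies loose on the deck. Origin: centre of its underside, z axis up through the disc.
- puck_white: white anti-rattle puck: a flat disc 40 mm in diameter, 10 mm thick, about 30 g, with a dark 14 mm core; lies loose on the deck. Origin: centre of its underside, z axis up through the disc.
- puck_blue: blue anti-rattle puck: a flat disc 40 mm in diameter, 10 mm thick, about 30 g, with a dark 14 mm core; lies loose on the deck. Origin: centre of its underside, z axis up through the disc.
- bushing: brass bushing standing on the near part of the deck, 25 mm in diameter at the foot, 28 mm tall, loose; leave it standing. Origin: centre of its underside, z up
- dowel: black plastic dowel standing on the near part of the deck, 25 mm in diameter at the foot, 32 mm tall, loose; leave it standing. Origin: centre of its underside, z up
- heat_gun: grey and black heat gun lying on its side on the table to the left of the deck, about 210 mm by 175 mm, 70 mm high; leave alone. Origin: under its barrel on the table
- screwdriver: green-handled screwdriver lying on the table to the right; leave alone. Origin: on the table under its middle
- spray: white bottle, 60 mm in diameter, 160 mm tall, standing to the left; leave alone. Origin: centre of its underside
- jar: amber jar with a steel cap, 64 mm in diameter, 70 mm tall, standing to the right; leave alone. Origin: centre of its underside
- tape_roll: yellow roll of tape lying flat to the right, 90 mm in diameter, 24 mm high; leave alone. Origin: centre of its underside
Not all that is in view belongs to the job. Of the things that look like the puck_orange, the smallest one is meant.

How it is judged (in metres and radians):
On the way, in this order (a step that is already met when the one before it is completed fails the run):
1. the orange puck has dropped through the slot (z of puck_orange in the frame of deck below 0.068 m and x of puck_orange in the frame of deck between 0 and 0.125 m and y of puck_orange in the frame of deck between -0.071 and 0.071 m), for 0.1 s.
2. the white puck has dropped through the slot (z of puck_white in the frame of deck below 0.068 m and x of puck_white in the frame of deck between 0 and 0.125 m and y of puck_white in the frame of deck between -0.071 and 0.071 m), for 0.1 s.
3. the blue puck has dropped through the slot (z of puck_blue in the frame of deck below 0.068 m and x of puck_blue in the frame of deck between 0 and 0.125 m and y of puck_blue in the frame of deck between -0.071 and 0.071 m), for 0.1 s.
At the end, for the whole second after the job is handed in: All three pucks lie at rest in the catch box under the drop slot, undersides at least 22 mm below the deck surface; the bushing and the dowel stand upright on the deck within 20 mm of where they were; the other things on the table are within 30 mm of where they were (all of step 1 and all of step 2 and all of step 3 and linear speed of each of puck_orange, puck_white, puck_blue below 0.05 m/s and distance of each of bushing, dowel from where it was at the start of the episode below 0.02 m and angle between each of bushing, dowel's own z axis and vertical below 0.3 rad and distance of each of heat_gun, screwdriver, spray, jar, tape_roll from where it was at the start of the episode below 0.03 m); the robot touches nothing.
It fails at once if a puck is lifted more than 15 mm off the deck (height (world z) of any of puck_orange, puck_white, puck_blue above 0.105 m).
It fails at once if a puck goes into the slot out of order (orange, white, blue) (((z of puck_white in the frame of deck below 0.068 m and x of puck_white in the frame of deck between 0 and 0.125 m and y of puck_white in the frame of deck between -0.071 and 0.071 m) and not (z of puck_orange in the frame of deck below 0.068 m and x of puck_orange in the frame of deck between 0 and 0.125 m and y of puck_orange in the frame of deck between -0.071 and 0.071 m)) or ((z of puck_blue in the frame of deck below 0.068 m and x of puck_blue in the frame of deck between 0 and 0.125 m and y of puck_blue in the frame of deck between -0.071 and 0.071 m) and not (z of puck_white in the frame of deck below 0.068 m and x of puck_white in the frame of deck between 0 and 0.125 m and y of puck_white in the frame of deck between -0.071 and 0.071 m))).
It fails at once if the bushing or the dowel on the deck is shifted by 20 mm or more, lifted or knocked over (distance of any of bushing, dowel from where it was at the start of the episode above 0.02 m or angle between any of bushing, dowel's own z axis and vertical above 0.5 rad).
It fails at once if another thing on the table is moved by 30 mm or more (distance of any of heat_gun, screwdriver, spray, jar, tape_roll from where it was at the start of the episode above 0.03 m).
It also fails if it takes over 64 s, if anything falls off the work surface, if the arm or the gripper's body presses on something with over 40 N, if the wrist force passes 120 N, or if a joint passes its speed limit or range.

ROBOT

A 6-joint arm with a two-finger parallel gripper is mounted at the origin on the work surface. World frame = base frame: x ahead of the robot, y to its left, z up, the work surface at z = 0. Lengths are in mm, angles in rad, forces in N, time in s.
With the tool pointing down it reaches from about 400 to 925 mm from the base axis. Payload 12.5 kg.
Tool frame: the origin (TCP) lies on the centre line of the jaws, within the pads' length; the fingertips stand 19 mm ahead of it and the grasp point (between the pads) is the TCP; y points along the fingers, x is the direction in which the jaws open and shut, and the axes are right-handed (so a half turn about y gives the same grasp; the last joint's range is limited). The gripper opens to 95 mm and grips with 3 to 60 N. Pads are 20 mm wide; open, the fingers measure 119 mm over their backs; the gripper's body (75 mm by 180 mm) begins 59 mm behind the grasp point.
Start: joints at [-1.25, 0.491, 1.559, -0, 1.092, -0.106], TCP at [258.749, -568.941, 233.661] pointing down, gripper open.
Joint ranges: [-3.1, 3.1], [-0.84, 2.19], [0.05, 2.79], [-1.13, 4.28], [0.06, 2.93], [-2.69, 2.69]. Speed limits (rad/s): [2.22, 2.22, 2.79, 3.14, 3.14, 3.14].

INTERFACE

Orientations are given as [roll, pitch, yaw] about the fixed x, y, z axes, in that order (R = Rz(yaw) Ry(pitch) Rx(roll)).
In Python, from cell import env gives the robot as it stands. The module is installed in compiled form; this text tells all that it offers.
- The arm moves only by the tool move_arm, never from a script. Its argument "rows" is a list of rows, each an object of numbers: "tx", "ty", "tz": the shift along the tool's x, y, z in cm; "rx", "ry", "rz": the turn, a rotation vector about the tool's x, y, z in rad; "grip": the opening in per cent of the stroke, from 0 (shut) to 100 (fully open). In form: [{"tx": .., "ty": .., "tz": .., "rx": .., "ry": .., "rz": .., "grip": ..}, ...]. A call has 1 to 10 rows; each row shifts and turns the commanded pose from where the row before left it, along the tool's axes as they then stand; what a row does not reach is not made up. A row lasts 1/12 s, in which the tool goes at most 41.7 mm and 7.16 degrees, less where a joint would pass 70% of its speed; a pose out of reach is approached as far as the arm can. A call is refused whole if a number of a shift passes 4.17 or a number of a turn 0.125, either way. A call with a gripper value outside its range is refused whole. The fingers move at their own pace and stop on an object; the grip force is fixed at half the most. Time passes only in rows, so rows that do not move let the fingers close. It gives the time, the measured TCP pose, the force and the opening at its end, in the units of the state.
- env.state(): the state, without advancing time (a new reading comes with each control period).
- env.read_camera(name): name is "scene" or "top" or "wrist"; returns (picture, depth): 400x640x3 uint8, blue, green, red; 400x640 float32, mm along the optical axis (not along the pixel's ray), 0 where there is no reading.
- env.calibration(name): a dict with "vertical_fov" (degrees; the focal length in pixels is half the picture's height over the tangent of half this angle, whatever the lens; pixels are square), "cx", "cy" (the principal point, pixels), "eye" and "rotation" of the camera in the world. Camera axes: x right, y up, looking along -z (the intrinsics and any distortion apply to the point x, -y, -z); pixel columns grow to the right and rows downward; lengths in mm; the calibration is good to about 2 mm. A picture is of the moment at which its call begins: read the wrist's pose just before it. calibration takes no time and is no camera call; for the wrist camera it gives the pose at the moment of the call.
- env.job_done(): hands the job in, once; it reports no verdict.
The state is a dict: "t": time; "joints": joint angles; "qvel": joint speeds; "tau": joint torques, N m; "eef_pos": TCP position; "tcp_rot": TCP orientation; "ft_force": force on the tool from outside, world axes, zero at the start; "moment": the same for the moment, N m; "opening": opening from 0.0 (shut) to 1.0 (fully open).
Only numpy, scipy, OpenCV 4.12 (cv2) and the standard library are available. Lean on these libraries where they do the work, as an engineer would, in place of code of your own. Each camera call takes 0.05 s, during which the arm holds its last target.

## Working session

There is one attempt and no reset: what is moved stays moved. The work goes in short steps, Python scripts to look and compute and a tool call to move; the robot and the scene stay as the last step left them, time stands still between calls to the robot, and variables do not carry over. Pictures are saved under pics/ and viewed, and the job is handed in when it is done.

Besides the shell and the picture viewer there is one more tool, called after ">>>" as name([rows], argument=value, ...), one row to a line, values as JSON. move_arm: Moves the arm, as the interface text tells. Its arguments: {"type":"object","properties":{"rows":{"type":"array"}},"required":["rows"]}

```bash
mkdir -p pics; ls; python3 - <<'E'
from cell import env
import cv2,numpy as np
s=env.state();print({k:np.round(v,3).tolist() if not isinstance(v,str) else v for k,v in s.items()})
for n in ["scene","top","wrist"]:
    c=env.calibration(n);print(n,c)
    p,d=env.read_camera(n);cv2.imwrite(f"pics/{n}0.png",p);np.save(f"{n}0.npy",d)
print(env.state()["t"])
E
```

```text
pics
{'t': 0.0, 'joints': [-1.25, 0.492, 1.559, 0.0, 1.092, -0.106], 'qvel': [0.001, 0.0, -0.0, 0.001, -0.0, 0.001], 'tau': [-0.004, -61.265, -25.819, 0.069, 0.048, -0.0], 'eef_pos': [258.684, -568.711, 233.042], 'tcp_rot': [-1.571, 0.001, -1.144], 'ft_force': [0.87, -0.655, -0.115], 'moment': [-0.011, 0.031, 0.026], 'opening': 0.997}
scene {'vertical_fov': 50.69530684618931, 'cx': 319.4656852682217, 'cy': 202.11790472798657, 'eye': array([1180.32102392, -214.78893613,  950.47784691]), 'rotation': array([0.6839595 , 0.01090308, 1.26313964])}
top {'vertical_fov': 50.582263161548845, 'cx': 323.3573815854228, 'cy': 205.36953812471117, 'eye': array([3.89848615e+02, 4.89759705e-01, 1.36399796e+03]), 'rotation': array([ 0.08797516, -0.00352908, -1.54643394])}
wrist {'vertical_fov': 63.552730686783605, 'cx': 310.2069422132765, 'cy': 201.50934425227666, 'eye': array([ 327.65172991, -537.2108857 ,  385.55520105]), 'rotation': array([-2.74742776e-01,  1.00870977e-03, -1.14317660e+00])}
0.15
```

View pics/scene0.png

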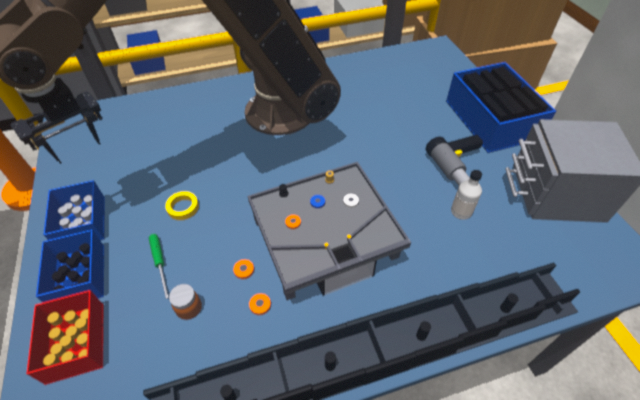

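View pics/top0.png

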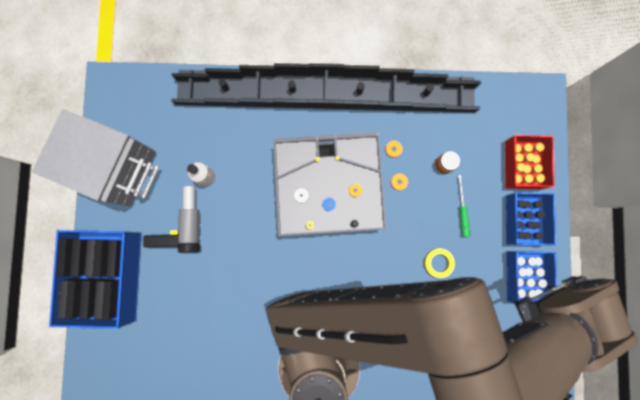

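View pics/wrist0.png

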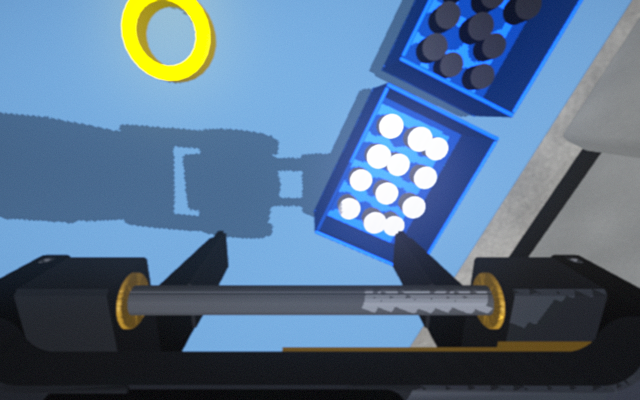

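```bash
cat > h.py <<'E'
import numpy as np,cv2
from scipy.spatial.transform import Rotation as Ro
def proj_setup(c): 
    f=200/np.tan(np.radians(c["vertical_fov"])/2); return f,Ro.from_euler('xyz',c["rotation"]).as_matrix(),np.array(c["eye"])
def ray(c,u,v,z):
    f,R,e=proj_setup(c); d=R@np.array([(u-c["cx"])/f,-(v-c["cy"])/f,-1]); return e+d*(z-e[2])/d[2]
def pt(c,u,v,dep):
    f,R,e=proj_setup(c); return e+R@np.array([(u-c["cx"])/f,-(v-c["cy"])/f,-1])*dep
def blobs(p,roi,lo,hi,amin=15):
    h=cv2.cvtColor(p,cv2.COLOR_BGR2HSV); m=cv2.inRange(h,np.array(lo),np.array(hi))
    M=np.zeros_like(m); x0,y0,x1,y1=roi; M[y0:y1,x0:x1]=m[y0:y1,x0:x1]
    n,l,st,ce=cv2.connectedComponentsWithStats(M)
    return [(ce[i].round(1).tolist(),st[i].tolist()) for i in range(1,n) if st[i][4]>=amin]
COL=dict(orange=((5,150,120),(18,255,255)),blue=((100,170,100),(125,255,255)),white=((0,0,190),(179,40,255)),yellow=((19,120,100),(35,255,255)),black=((0,0,0),(179,255,45)))
E
python3 - <<'E'
from h import *
from cell import env
for n,roi in (("top",(270,130,390,240)),("scene",(240,160,415,300))):
    c=env.calibration(n);p=cv2.imread(f"pics/{n}0.png");d=np.load(n+"0.npy")
    for k,(lo,hi) in COL.items():
        for ce,st in blobs(p,roi,lo,hi,6):
            z=104 if k=="yellow" else 100
            u,v=ce;print(n,k,ce,st,ray(c,u,v,z).round(1),pt(c,u,v,d[int(v),int(u)]).round(1))
E
python3 - <<'E'
import cv2
p=cv2.imread('pics/top0.png')[125:245,265:395];cv2.imwrite('pics/topc.png',cv2.resize(p,None,fx=6,fy=5,interpolation=cv2.INTER_CUBIC)[:600])
E
```

```text
top white [358.5, 151.2] [337, 139, 41, 30, 908] [ 668.9 -103.8  100. ] [ 671.2 -104.6   89.7]
top white [294.0, 155.4] [277, 143, 39, 32, 894] [651.1  91.3 100. ] [653.7  92.2  87.4]
top white [328.9, 197.7] [279, 158, 104, 76, 5978] [524.9 -17.3 100. ] [525.7 -17.4  93. ]
top yellow [388.2, 148.5] [387, 143, 3, 12, 28] [ 678.6 -193.2  104. ] [ 698.4 -206.4   17.8]
top yellow [337.0, 158.0] [336, 157, 3, 3, 9] [645.6 -38.9 104. ] [645.8 -39.  102.9]
top yellow [317.1, 159.1] [316, 158, 3, 3, 8] [640.7  21.  104. ] [640.1  21.  106.8]
top yellow [355.2, 189.9] [350, 185, 12, 11, 90] [550.  -95.6 104. ] [550.4 -95.8 100.8]
top black [329.0, 148.6] [321, 146, 12, 8, 35] [674.7 -14.2 100. ] [695.5 -15.2   7.8]
scene orange [292.6, 221.2] [285, 215, 16, 14, 154] [554.6 -96.4 100. ] [555.5 -96.6 101.2]
scene orange [246.1, 268.5] [240, 260, 14, 18, 175] [ 652.4 -234.5  100. ] [ 597.2 -236.6   11.1]
scene orange [259.9, 296.9] [251, 294, 19, 6, 88] [ 732.4 -219.7  100. ] [ 685.  -220.3   10. ]
scene blue [317.3, 201.0] [311, 195, 14, 12, 110] [511.4 -17.9 100. ] [509.8 -17.4  98. ]
scene white [350.7, 199.1] [343, 193, 16, 13, 141] [532.4  67.  100. ] [529.4  68.2  96.1]
scene yellow [329.3, 176.8] [326, 171, 8, 12, 71] [443.5  37.7 104. ] [452.5  34.6 114.3]
scene yellow [348.8, 236.1] [347, 234, 5, 5, 18] [643.3  20.8 104. ] [642.1  21.4 102. ]
scene yellow [325.8, 244.8] [324, 243, 5, 5, 17] [649.9 -40.1 104. ] [648.8 -39.7 102.2]
scene black [283.2, 191.9] [280, 189, 7, 7, 38] [453.4 -94.6 100. ] [461.5 -95.9 109.6]
scene black [342.9, 253.6] [334, 247, 19, 13, 137] [683.5  -8.6 100. ] [627.1  14.9   3.5]
scene black [321.4, 286.0] [318, 281, 6, 13, 47] [748.7 -82.8 100. ] [718.  -73.4  39.4]
```

View pics/topc.png

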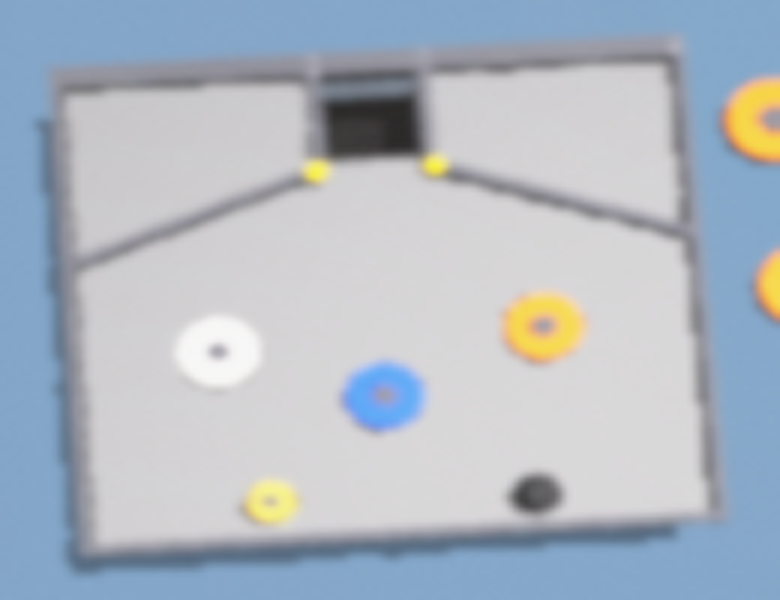

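>>> move_arm([
  {"tx":-2.06,"tz":2.15,"ty":-0.15,"grip":25},
  {"tx":-2.06,"tz":2.15,"ty":-0.15,"grip":25},
  {"tx":-2.06,"tz":2.15,"ty":-0.15,"grip":25},
  {"tx":-2.06,"tz":2.15,"ty":-0.15,"grip":25},
  {"tx":-2.06,"tz":2.15,"ty":-0.15,"grip":25},
  {"tx":-2.06,"tz":2.15,"ty":-0.15,"grip":25},
  {"tx":-2.06,"tz":2.15,"ty":-0.15,"grip":25},
  {"tx":-2.06,"tz":2.15,"ty":-0.15,"grip":25},
  {"tx":-2.06,"tz":2.15,"ty":-0.15,"grip":25},
  {"tx":-2.06,"tz":2.15,"ty":-0.15,"grip":25},
])

```text
validation failed for argument at $.ro...
```

>>> move_arm([
  {"tx":-2.06,"tz":2.15,"ty":-0.15,"grip":25},
  {"tx":-2.06,"tz":2.15,"ty":-0.15,"grip":25},
  {"tx":-2.06,"tz":2.15,"ty":-0.15,"grip":25},
  {"tx":-2.06,"tz":2.15,"ty":-0.15,"grip":25},
  {"tx":-2.06,"tz":2.15,"ty":-0.15,"grip":25},
  {"tx":-2.06,"tz":2.15,"ty":-0.15,"grip":25},
  {"tx":-2.06,"tz":2.15,"ty":-0.15,"grip":25},
  {"ry":0.112,"grip":25},
  {"ry":0.112,"grip":25},
  {"ry":0.112,"grip":25},
])

```text
validation failed for argument at $.ro...
```

```bash
python3 - <<'E'
from cell import env
import cv2,numpy as np
s=env.state();print({k:np.round(v,3).tolist() for k,v in s.items()})
import pickle
c=env.calibration("wrist");p,d=env.read_camera("wrist");cv2.imwrite("pics/w1.png",p);np.save("w1.npy",d);pickle.dump(c,open("w1.pkl","wb"))
E
```

```text
{'t': 0.15, 'joints': [-1.25, 0.491, 1.559, 0.0, 1.092, -0.106], 'qvel': [0.003, -0.003, -0.001, -0.0, -0.002, -0.0], 'tau': [0.002, -61.29, -25.828, 0.069, 0.047, -0.0], 'eef_pos': [258.697, -568.776, 233.185], 'tcp_rot': [-1.571, 0.001, -1.144], 'ft_force': [-0.098, 0.515, -0.063], 'moment': [-0.019, -0.037, -0.02], 'opening': 1.0}
```

View pics/w1.png

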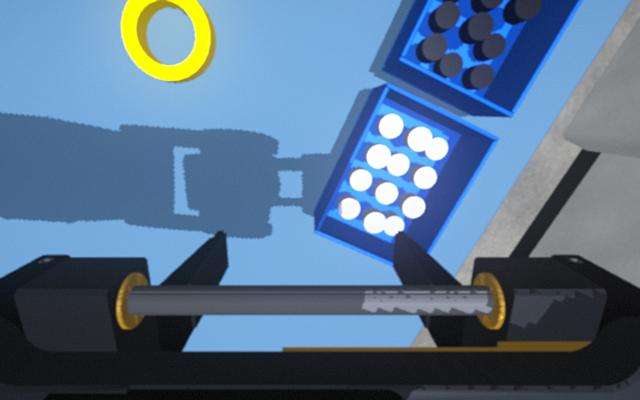

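>>> move_arm([
  {"tx":-2.06,"ty":-0.15,"tz":2.15,"rx":0,"ry":0,"rz":0,"grip":25},
])

```text
t: 0.28
eef_pos: [268.5, -543.9, 234.3]
tcp_rot: [-1.571, -0.001, -1.146]
ft_force: [0.4, 0.2, -0.1]
opening: 0.966
```

>>> move_arm([
  {"tx":-2.06,"ty":-0.15,"tz":2.15,"rx":0,"ry":0,"rz":0,"grip":25},
  {"tx":-2.06,"ty":-0.15,"tz":2.15,"rx":0,"ry":0,"rz":0,"grip":25},
  {"tx":-2.06,"ty":-0.15,"tz":2.15,"rx":0,"ry":0,"rz":0,"grip":25},
  {"tx":-2.06,"ty":-0.15,"tz":2.15,"rx":0,"ry":0,"rz":0,"grip":25},
  {"tx":-2.06,"ty":-0.15,"tz":2.15,"rx":0,"ry":0,"rz":0,"grip":25},
  {"tx":-2.06,"ty":-0.15,"tz":2.15,"rx":0,"ry":0,"rz":0,"grip":25},
  {"tx":-2.06,"ty":-0.15,"tz":2.15,"rx":0,"ry":0,"rz":0,"grip":25},
  {"tx":-2.06,"ty":-0.15,"tz":2.15,"rx":0,"ry":0,"rz":0,"grip":25},
  {"tx":-2.06,"ty":-0.15,"tz":2.15,"rx":0,"ry":0,"rz":0,"grip":25},
  {"tx":-2.06,"ty":-0.15,"tz":2.15,"rx":0,"ry":0,"rz":0,"grip":25},
])

```text
t: 1.12
eef_pos: [380.5, -263.4, 250.2]
tcp_rot: [-1.571, -0.0, -1.144]
ft_force: [0.9, -0.0, 0.2]
opening: 0.291
```

>>> move_arm([
  {"tx":-2.06,"ty":-0.15,"tz":2.15,"rx":0,"ry":0,"rz":0,"grip":25},
  {"tx":-2.06,"ty":-0.15,"tz":2.15,"rx":0,"ry":0,"rz":0,"grip":25},
  {"tx":-2.06,"ty":-0.15,"tz":2.15,"rx":0,"ry":0,"rz":0,"grip":25},
  {"tx":-2.06,"ty":-0.15,"tz":2.15,"rx":0,"ry":0,"rz":0,"grip":25},
  {"tx":-2.06,"ty":-0.15,"tz":2.15,"rx":0,"ry":0,"rz":0,"grip":25},
  {"tx":-2.06,"ty":-0.15,"tz":2.15,"rx":0,"ry":0,"rz":0,"grip":25},
  {"tx":0,"ty":0,"tz":0,"rx":0,"ry":0.112,"rz":0,"grip":25},
  {"tx":0,"ty":0,"tz":0,"rx":0,"ry":0.112,"rz":0,"grip":25},
  {"tx":0,"ty":0,"tz":0,"rx":0,"ry":0.112,"rz":0,"grip":25},
  {"tx":0,"ty":0,"tz":0,"rx":0,"ry":0,"rz":0,"grip":25},
])

```text
t: 1.95
eef_pos: [446.5, -98.6, 259.1]
tcp_rot: [-1.571, -0.0, -1.484]
ft_force: [0.3, -0.8, 0.4]
opening: 0.25
```

```bash
python3 - <<'E'
from cell import env
import cv2,numpy as np
s=env.state();print({k:np.round(v,3).tolist() for k,v in s.items()})
import pickle
c=env.calibration("wrist");p,d=env.read_camera("wrist");cv2.imwrite("pics/w1.png",p);np.save("w1.npy",d);pickle.dump(c,open("w1.pkl","wb"))
E
```

```text
{'t': 1.95, 'joints': [-0.362, 0.222, 1.916, -0.0, 1.004, 1.123], 'qvel': [-0.007, -0.001, -0.0, -0.0, -0.001, -0.212], 'tau': [0.328, -40.874, -24.35, 0.065, -0.06, 2.064], 'eef_pos': [446.505, -98.566, 259.088], 'tcp_rot': [-1.571, -0.0, -1.484], 'ft_force': [0.26, -0.813, 0.413], 'moment': [0.007, 0.019, 0.029], 'opening': 0.25}
```

View pics/w1.png

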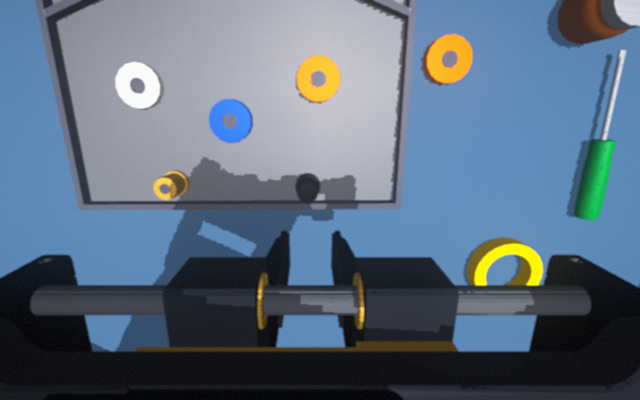

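```bash
python3 - <<'E'
from h import *
import pickle
c=pickle.load(open("w1.pkl","rb"));p=cv2.imread("pics/w1.png");d=np.load("w1.npy")
for k,(lo,hi) in COL.items():
    for ce,st in blobs(p,(75,0,400,200),lo,hi,30):
        u,v=ce;print(k,ce,st,ray(c,u,v,{'yellow':118,'black':122}.get(k,100)).round(1),pt(c,u,v,d[int(v),int(u)]).round(1))
# gate from top+scene posts
h=cv2.cvtColor(p,cv2.COLOR_BGR2HSV)
for u in (120,200,360,390):
    print(u,p[196:214,u].mean(1).round().astype(int).tolist(), [int(x) for x in pt(c,u,207,d[207,u])])
for v in (30,100,180):
    print(v,p[v,36:96].mean(1).round().astype(int).tolist(),p[v,385:425].mean(1).round().astype(int).tolist())
E
```

```text
blue [230.2, 120.2] [210, 100, 41, 42, 1169] [506.7 -18.1 100. ] [506.8 -18.5 101.6]
white [326.7, 85.9] [229, 0, 171, 177, 20493] [ 544.7 -105.1  100. ] [ 544.7 -105.   100.8]
white [137.0, 84.8] [115, 61, 45, 48, 1500] [530.7  67.  100. ] [530.6  66.  101.9]
yellow [318.2, 78.0] [298, 56, 42, 45, 1243] [549.1 -96.4 118. ] [550.7 -96.7 100.8]
yellow [169.1, 185.0] [154, 171, 34, 29, 442] [444.   33.1 118. ] [444.4  32.5 119.5]
120 [153, 152, 153, 155, 137, 91, 56, 68, 101, 122, 126, 124, 124, 129, 137, 142, 141, 143] [413, 88, 103]
200 [100, 99, 102, 94, 85, 60, 48, 58, 72, 82, 77, 78, 80, 80, 89, 85, 89, 89] [420, 8, 104]
360 [170, 173, 173, 157, 107, 62, 65, 97, 123, 131, 134, 133, 134, 139, 145, 143, 143, 142] [434, -149, 103]
390 [148, 142, 127, 109, 74, 56, 71, 108, 130, 130, 129, 131, 135, 139, 146, 142, 145, 140] [436, -179, 103]
30 [133, 131, 131, 134, 127, 125, 116, 111, 117, 114, 113, 101, 81, 57, 48, 49, 52, 50, 51, 50, 52, 78, 115, 140, 145, 145, 142, 142, 145, 145, 143, 145, 145, 142, 146, 145, 144, 144, 144, 146, 143, 148, 146, 147, 148, 149, 148, 146, 148, 149, 148, 1
[... 525 characters left out ...]
155, 157] [195, 195, 191, 194, 194, 193, 193, 195, 196, 194, 194, 187, 160, 117, 84, 68, 68, 99, 128, 146, 145, 146, 146, 147, 148, 146, 144, 143, 145, 148, 145, 144, 147, 147, 147, 146, 146, 146, 145, 148]
180 [141, 140, 138, 137, 139, 139, 139, 141, 137, 138, 141, 138, 137, 141, 144, 137, 140, 139, 140, 139, 142, 140, 141, 140, 141, 140, 141, 140, 141, 141, 139, 141, 139, 139, 140, 140, 134, 125, 124, 125, 123, 122, 105, 72, 59, 56, 53, 54, 58, 56, 74, 114, 141, 152, 151, 150, 152, 151, 152, 153] [179, 177, 178, 178, 172, 156, 120, 101, 89, 68, 62, 77, 109, 129, 136, 140, 138, 137, 140, 144, 145, 145, 144, 143, 146, 144, 144, 145, 143, 145, 146, 146, 145, 147, 143, 143, 143, 144, 142, 145]
```

```bash
python3 - <<'E'
from h import *
import pickle
c=pickle.load(open("w1.pkl","rb"))
e=np.array([np.cos(.087),np.sin(.087)]);n=np.array([-e[1],e[0]])
for v,l,r in ((30,57.5,401.5),(100,71,397),(180,87,391)):
    a=ray(c,l,v,90)[:2];b=ray(c,r,v,90)[:2];print(a.round(1),b.round(1),"width",((a-b)@n).round(1),"ymid",((a+b)/2@n).round(1))
for u,v in ((120,200.7),(360,199.7),(390,199)):
    a=ray(c,u,v,90)[:2];print(a.round(1),"x0",(a@e+165).round(1))
for P in ((643.2,-9),(646.6,-9.6)):print("post",(P@e-52).round(1),(P@n).round(1))
O=np.array([594,0])
E
```

```text
[571.6 140.6] [ 598.6 -167.7] width 309.6 ymid -64.3
[511.7 135.4] [ 538.7 -173.3] width 309.8 ymid -64.5
[434.6 128. ] [ 461.4 -179.6] width 308.8 ymid -64.7
[415.4  96.1] x0 587.2
[ 438.1 -150.9] x0 588.3
[ 441.5 -181.7] x0 589.1
post 588.0 -64.9
post 591.3 -65.7
```

```bash
cat >> h.py <<'E'
A=0.088; EX=np.array([np.cos(A),np.sin(A)]);EY=np.array([-EX[1],EX[0]])
def dk(P): P=np.array(P)[:2]; return np.array([P@EX-588.2,P@EY+64.9])
E
python3 - <<'E'
from h import *
from cell import env
for k,P in dict(orange=(550.7,-96.7),white=(530.6,66.8),blue=(506.7,-18.2),bush=(444,33),dowel=(458,-95),tcp=env.state()["eef_pos"]).items(): print(k,dk(P).round(1))
E
```

```text
orange [-48.1 -79.8]
white [-53.8  84.8]
blue [-85.1   2.2]
bush [-143.    58.8]
dowel [-140.3  -70. ]
tcp [-152.1  -72.7]
```

>>> move_arm([
  {"tx":1.46,"ty":0,"tz":2.44,"rx":0,"ry":0,"rz":0,"grip":25},
  {"tx":1.46,"ty":0,"tz":2.44,"rx":0,"ry":0,"rz":0,"grip":25},
  {"tx":1.46,"ty":0,"tz":2.44,"rx":0,"ry":0,"rz":0,"grip":25},
  {"tx":0,"ty":0,"tz":0,"rx":0,"ry":-0.124,"rz":0,"grip":25},
  {"tx":0,"ty":0,"tz":0,"rx":0,"ry":-0.124,"rz":0,"grip":25},
  {"tx":0,"ty":0,"tz":0,"rx":0,"ry":-0.124,"rz":0,"grip":25},
  {"tx":0,"ty":0,"tz":0,"rx":0,"ry":-0.124,"rz":0,"grip":25},
  {"tx":0,"ty":0,"tz":0,"rx":0,"ry":-0.124,"rz":0,"grip":25},
  {"tx":0,"ty":0,"tz":0,"rx":0,"ry":-0.124,"rz":0,"grip":25},
  {"tx":0,"ty":0,"tz":0,"rx":0,"ry":-0.124,"rz":0,"grip":25},
])

```text
t: 2.83
eef_pos: [523.2, -136.0, 259.0]
tcp_rot: [-1.571, 0.0, -0.602]
ft_force: [-0.2, 1.2, 0.8]
opening: 0.247
```

>>> move_arm([
  {"tx":0,"ty":3,"tz":0,"rx":0,"ry":0,"rz":0,"grip":25},
  {"tx":0,"ty":3,"tz":0,"rx":0,"ry":0,"rz":0,"grip":25},
  {"tx":0,"ty":3,"tz":0,"rx":0,"ry":0,"rz":0,"grip":25},
  {"tx":0,"ty":1,"tz":0,"rx":0,"ry":0,"rz":0,"grip":25},
  {"tx":0,"ty":0,"tz":0,"rx":0,"ry":0,"rz":0,"grip":25},
  {"tx":0,"ty":0,"tz":0,"rx":0,"ry":0,"rz":0,"grip":25},
  {"tx":0,"ty":0,"tz":0,"rx":0,"ry":0,"rz":0,"grip":25},
])

```text
t: 3.42
eef_pos: [524.1, -136.2, 160.6]
tcp_rot: [-1.57, -0.002, -0.611]
ft_force: [-0.1, -0.3, -0.5]
opening: 0.25
```

```bash
cat > st.py <<'E'
from h import *
from cell import env
import sys,pickle
s=env.state();print(s["t"],np.round(s["eef_pos"],1),np.round(s["tcp_rot"],3),np.round(s["joints"],2),"deck",dk(s["eef_pos"]).round(1),"theta",round(s["tcp_rot"][2]+np.pi/2-A,3),np.round(s["ft_force"],1))
if len(sys.argv)>1:
    n,f=sys.argv[1:3]
    c=env.calibration(n);p,d=env.read_camera(n);cv2.imwrite(f"pics/{f}.png",p);np.save(f+".npy",d);pickle.dump(c,open(f+".pkl","wb"))
E
python3 st.py wrist w2
```

```text
3.4167 [ 524.1 -136.2  160.6] [-1.57  -0.002 -0.611] [-0.38  0.46  1.85 -0.    0.83  0.23] deck [ -78.1 -116.8] theta 0.872 [-0.1 -0.3 -0.5]
```

View pics/w2.png

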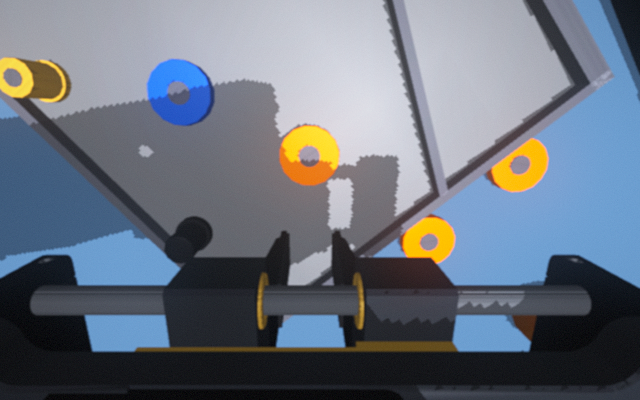

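>>> move_arm([
  {"tx":0,"ty":2.4,"tz":0,"rx":0,"ry":0,"rz":0,"grip":25},
  {"tx":0,"ty":1.7,"tz":0,"rx":0,"ry":0,"rz":0,"grip":25},
  {"tx":0,"ty":0.7,"tz":0,"rx":0,"ry":0,"rz":0,"grip":25},
  {"tx":0,"ty":0,"tz":0,"rx":0,"ry":0,"rz":0,"grip":25},
  {"tx":0,"ty":0,"tz":0,"rx":0,"ry":0,"rz":0,"grip":25},
  {"tx":0,"ty":0,"tz":0,"rx":0,"ry":0,"rz":0,"grip":25},
])

```text
t: 3.97
eef_pos: [523.9, -136.1, 112.4]
tcp_rot: [-1.57, -0.002, -0.612]
ft_force: [-0.7, 0.0, 0.2]
opening: 0.246
```

```bash
python3 st.py
```

```text
3.9667 [ 523.9 -136.1  112.4] [-1.57  -0.002 -0.612] [-0.38  0.53  1.89 -0.    0.72  0.24] deck [ -78.2 -116.7] theta 0.871 [-0.7  0.   0.2]
```

>>> move_arm([
  {"tx":0,"ty":0,"tz":0.7,"rx":0,"ry":0,"rz":0,"grip":25},
  {"tx":0,"ty":0,"tz":0.7,"rx":0,"ry":0,"rz":0,"grip":25},
  {"tx":0,"ty":0,"tz":0.7,"rx":0,"ry":0,"rz":0,"grip":25},
  {"tx":0,"ty":0,"tz":0.7,"rx":0,"ry":0,"rz":0,"grip":25},
  {"tx":0,"ty":0,"tz":0.7,"rx":0,"ry":0,"rz":0,"grip":25},
  {"tx":0,"ty":0,"tz":0.7,"rx":0,"ry":0,"rz":0,"grip":25},
  {"tx":0,"ty":0,"tz":0.7,"rx":0,"ry":0,"rz":0,"grip":25},
  {"tx":0,"ty":0,"tz":0.7,"rx":0,"ry":0,"rz":0,"grip":25},
  {"tx":0,"ty":0,"tz":0,"rx":0,"ry":0,"rz":0,"grip":25},
  {"tx":0,"ty":0,"tz":0,"rx":0,"ry":0,"rz":0,"grip":25},
])

```text
t: 4.8
eef_pos: [555.7, -89.6, 111.0]
tcp_rot: [-1.571, 0.0, -0.611]
ft_force: [0.1, 0.6, -0.5]
opening: 0.254
```

```bash
python3 st.py wrist w3
```

```text
4.8 [555.7 -89.6 111. ] [-1.571  0.    -0.611] [-0.28  0.56  1.83 -0.    0.75  0.33] deck [-42.6 -73.2] theta 0.872 [ 0.1  0.6 -0.5]
```

View pics/w3.png

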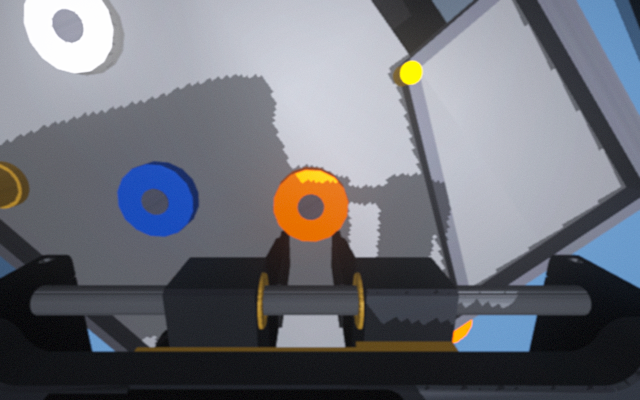

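```bash
python3 - <<'E'
from h import *
import pickle
c=pickle.load(open("w3.pkl","rb"))
for q,z in (((310.5,205),100),((410.5,72),104),((157,197),100)):
  P=ray(c,*q,z);print(P.round(1),dk(P).round(1))
E
```

```text
[571.4 -66.4 100. ] [-24.8 -51.4]
[646.5 -39.5 104. ] [ 52.3 -31.2]
[508.1 -16.7 100. ] [-83.6   3.6]
```

>>> move_arm([
  {"tx":0,"ty":-0.05,"tz":0.8,"rx":0,"ry":0,"rz":0,"grip":25},
  {"tx":0,"ty":0,"tz":0.8,"rx":0,"ry":0,"rz":0,"grip":25},
  {"tx":0,"ty":0,"tz":0.8,"rx":0,"ry":0,"rz":0,"grip":25},
  {"tx":0,"ty":0,"tz":0.8,"rx":0,"ry":0,"rz":0,"grip":25},
  {"tx":0,"ty":0,"tz":0.8,"rx":0,"ry":0,"rz":0,"grip":25},
  {"tx":0,"ty":0,"tz":0.8,"rx":0,"ry":0,"rz":0,"grip":25},
  {"tx":0,"ty":0,"tz":0.8,"rx":0,"ry":0,"rz":0,"grip":25},
  {"tx":0,"ty":0,"tz":0.6,"rx":0,"ry":0,"rz":0,"grip":25},
  {"tx":0,"ty":0,"tz":0.4,"rx":0,"ry":0,"rz":0,"grip":25},
  {"tx":0,"ty":0,"tz":0.1,"rx":0,"ry":0,"rz":0,"grip":25},
])

```text
t: 5.68
eef_pos: [594.4, -34.5, 111.6]
tcp_rot: [-1.571, -0.0, -0.611]
ft_force: [0.3, -0.1, -0.7]
opening: 0.248
```

>>> move_arm([
  {"tx":0,"ty":0,"tz":-2,"rx":0,"ry":0,"rz":0,"grip":25},
  {"tx":0,"ty":-2,"tz":-2,"rx":0,"ry":0,"rz":0,"grip":25},
  {"tx":0,"ty":-3,"tz":0,"rx":0,"ry":0,"rz":0,"grip":25},
  {"tx":0,"ty":0,"tz":0,"rx":0,"ry":0.124,"rz":0,"grip":25},
  {"tx":0,"ty":0,"tz":0,"rx":0,"ry":0.124,"rz":0,"grip":25},
  {"tx":0,"ty":0,"tz":0,"rx":0,"ry":0.124,"rz":0,"grip":25},
  {"tx":0,"ty":0,"tz":0,"rx":0,"ry":0.124,"rz":0,"grip":25},
  {"tx":0,"ty":0,"tz":0,"rx":0,"ry":0.124,"rz":0,"grip":25},
  {"tx":0,"ty":0,"tz":0,"rx":0,"ry":0.124,"rz":0,"grip":25},
  {"tx":0,"ty":0,"tz":0,"rx":0,"ry":0.124,"rz":0,"grip":25},
])

```text
t: 6.52
eef_pos: [570.9, -68.1, 161.6]
tcp_rot: [-1.571, -0.0, -1.486]
ft_force: [0.4, -0.3, -0.2]
opening: 0.255
```

```bash
python3 st.py wrist w4
```

```text
6.5167 [570.9 -68.1 161.6] [-1.571 -0.    -1.486] [-0.23  0.5   1.76 -0.    0.88  1.25] deck [-25.5 -53.1] theta -0.004 [ 0.4 -0.3 -0.2]
```

View pics/w4.png

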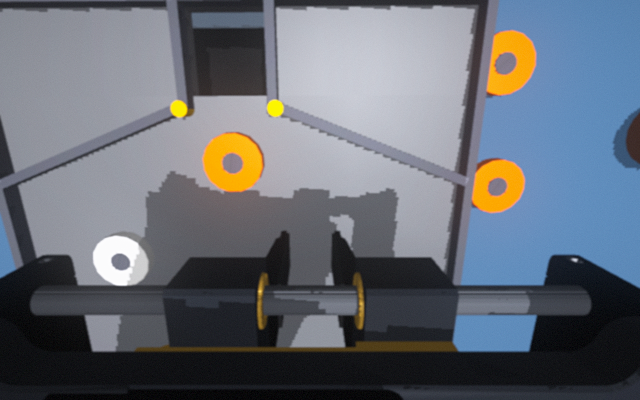

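```bash
cat > pk.py <<'E'
from h import *
import pickle,sys
f=sys.argv[1]; c=pickle.load(open(f+".pkl","rb"))
for a in sys.argv[2:]:
  u,v,z=map(float,a.split(","));P=ray(c,u,v,z);print(a,P.round(1),dk(P).round(1))
E
python3 pk.py w4 233,161,100 179,108.5,104 275.5,107.5,104 120.5,260,100
```

```text
233,161,100 [609.8 -13.2 100. ] [18.1 -1.9]
179,108.5,104 [640.6  20.2 104. ] [51.7 28.7]
275.5,107.5,104 [646.4 -39.9 104. ] [ 52.2 -31.6]
120.5,260,100 [530.6  66.7 100. ] [-53.8  84.7]
```

>>> move_arm([
  {"tx":-2.57,"ty":0,"tz":-0.3,"rx":0,"ry":0,"rz":0,"grip":20},
  {"tx":-2.57,"ty":0,"tz":-0.3,"rx":0,"ry":0,"rz":0,"grip":20},
  {"tx":0,"ty":2.0,"tz":0,"rx":0,"ry":0,"rz":0,"grip":20},
  {"tx":0,"ty":2.0,"tz":0,"rx":0,"ry":0,"rz":0,"grip":20},
  {"tx":0,"ty":0.9,"tz":0,"rx":0,"ry":0,"rz":0,"grip":20},
  {"tx":0,"ty":0,"tz":0,"rx":0,"ry":0,"rz":0,"grip":20},
  {"tx":0,"ty":0,"tz":0,"rx":0,"ry":0,"rz":0,"grip":20},
  {"tx":0,"ty":0,"tz":0,"rx":0,"ry":0,"rz":0,"grip":20},
])

```text
t: 7.23
eef_pos: [560.8, -17.6, 113.4]
tcp_rot: [-1.57, -0.0, -1.48]
ft_force: [0.9, -0.1, 0.4]
opening: 0.199
```

```bash
python3 st.py wrist w5
```

```text
7.2333 [560.8 -17.6 113.4] [-1.57 -0.   -1.48] [-0.15  0.55  1.84 -0.    0.75  1.33] deck [-31.1  -1.9] theta 0.003 [ 0.9 -0.1  0.4]
```

View pics/w5.png

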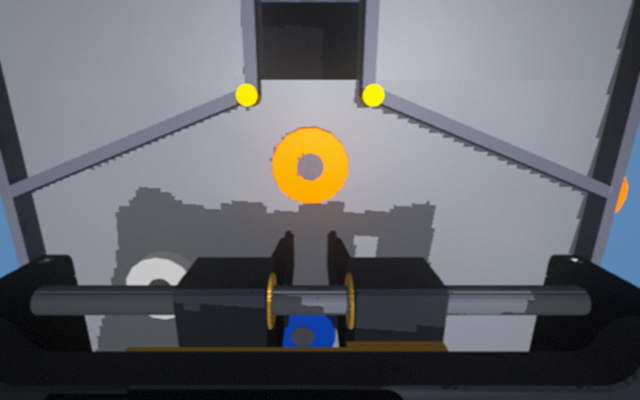

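>>> move_arm([
  {"tx":0,"ty":0.1,"tz":0.8,"rx":0,"ry":0,"rz":0,"grip":20},
  {"tx":0,"ty":0,"tz":0.8,"rx":0,"ry":0,"rz":0,"grip":20},
  {"tx":0,"ty":0,"tz":0.8,"rx":0,"ry":0,"rz":0,"grip":20},
  {"tx":0,"ty":0,"tz":0.8,"rx":0,"ry":0,"rz":0,"grip":20},
  {"tx":0,"ty":0,"tz":0.8,"rx":0,"ry":0,"rz":0,"grip":20},
  {"tx":0,"ty":0,"tz":0.8,"rx":0,"ry":0,"rz":0,"grip":20},
  {"tx":0,"ty":0,"tz":0.8,"rx":0,"ry":0,"rz":0,"grip":20},
  {"tx":0,"ty":0,"tz":0.8,"rx":0,"ry":0,"rz":0,"grip":20},
  {"tx":0,"ty":0,"tz":0.6,"rx":0,"ry":0,"rz":0,"grip":20},
  {"tx":0,"ty":0,"tz":0,"rx":0,"ry":0,"rz":0,"grip":20},
])

```text
t: 8.12
eef_pos: [631.3, -10.8, 111.5]
tcp_rot: [-1.57, -0.0, -1.48]
ft_force: [-0.7, 0.2, -0.1]
opening: 0.204
```

```bash
python3 st.py wrist w6
```

```text
8.1167 [631.3 -10.8 111.5] [-1.57 -0.   -1.48] [-0.12  0.64  1.66 -0.    0.85  1.36] deck [39.7 -1.4] theta 0.003 [-0.7  0.2 -0.1]
```

View pics/w6.png

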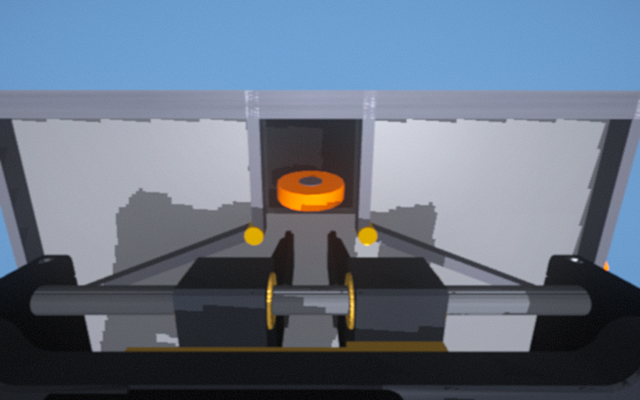

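>>> move_arm([
  {"tx":0,"ty":-2,"tz":0,"rx":0,"ry":0,"rz":0,"grip":25},
  {"tx":0,"ty":-3,"tz":0,"rx":0,"ry":0,"rz":0,"grip":25},
  {"tx":-2.46,"ty":-0.5,"tz":-2.49,"rx":0,"ry":0,"rz":0,"grip":25},
  {"tx":-2.46,"ty":0,"tz":-2.49,"rx":0,"ry":0,"rz":0,"grip":25},
  {"tx":-2.46,"ty":0,"tz":-2.49,"rx":0,"ry":0,"rz":0,"grip":25},
  {"tx":-2.46,"ty":0,"tz":-2.49,"rx":0,"ry":0,"rz":0,"grip":25},
  {"tx":-2.46,"ty":0,"tz":-2.49,"rx":0,"ry":0,"rz":0,"grip":25},
  {"tx":0,"ty":0,"tz":0,"rx":0,"ry":0,"rz":0,"grip":25},
])

```text
t: 8.83
eef_pos: [490.1, 102.8, 166.8]
tcp_rot: [-1.574, 0.0, -1.478]
ft_force: [1.7, -0.5, 0.5]
opening: 0.253
```

```bash
python3 st.py wrist w7
```

```text
8.8333 [490.1 102.8 166.8] [-1.574  0.    -1.478] [0.07 0.41 1.93 0.   0.81 1.55] deck [-90.9 124.2] theta 0.005 [ 1.7 -0.5  0.5]
```

View pics/w7.png

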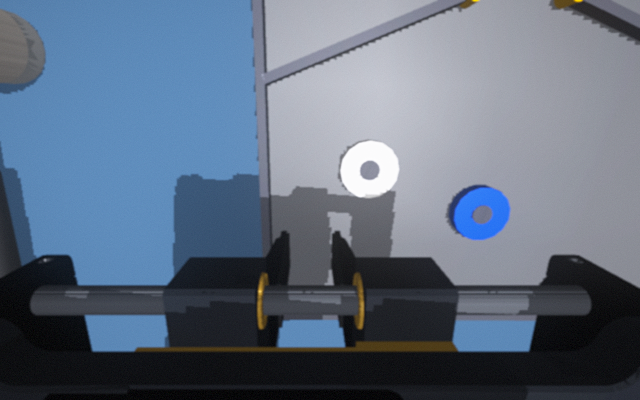

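>>> move_arm([
  {"tx":0,"ty":0,"tz":0,"rx":0,"ry":0.124,"rz":0,"grip":25},
  {"tx":0,"ty":0,"tz":0,"rx":0,"ry":0.124,"rz":0,"grip":25},
  {"tx":0,"ty":0,"tz":0,"rx":0,"ry":0.124,"rz":0,"grip":25},
  {"tx":0,"ty":0,"tz":0,"rx":0,"ry":0.124,"rz":0,"grip":25},
  {"tx":0,"ty":0,"tz":0,"rx":0,"ry":0.124,"rz":0,"grip":25},
  {"tx":0,"ty":0,"tz":0,"rx":0,"ry":0.124,"rz":0,"grip":25},
  {"tx":0,"ty":0,"tz":0,"rx":0,"ry":0.124,"rz":0,"grip":25},
  {"tx":0,"ty":0,"tz":0,"rx":0,"ry":0,"rz":0,"grip":25},
  {"tx":0,"ty":0,"tz":0,"rx":0,"ry":0,"rz":0,"grip":25},
])

```text
t: 9.63
eef_pos: [495.4, 99.9, 166.6]
tcp_rot: [-1.57, 0.0, -2.345]
ft_force: [-0.2, 0.3, -0.6]
opening: 0.248
```

```bash
python3 st.py wrist w8; python3 pk.py w7 370,168.5,100 481,211,100
```

```text
9.6333 [495.4  99.9 166.6] [-1.57   0.    -2.345] [ 0.07  0.41  1.92 -0.    0.81  2.41] deck [-85.9 120.9] theta -0.862 [-0.2  0.3 -0.6]
370,168.5,100 [531.1  65.5 100. ] [-53.4  83.5]
481,211,100 [508.3 -17.4 100. ] [-83.4   2.9]
```

View pics/w8.png

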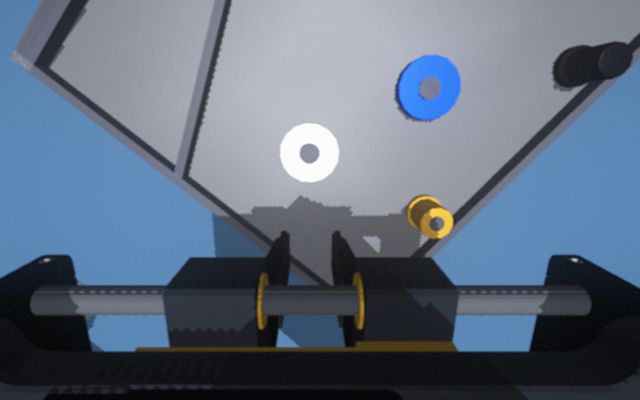

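>>> move_arm([
  {"tx":0,"ty":2.4,"tz":0,"rx":0,"ry":0,"rz":0,"grip":25},
  {"tx":0,"ty":2.3,"tz":0,"rx":0,"ry":0,"rz":0,"grip":25},
  {"tx":0,"ty":0.7,"tz":0,"rx":0,"ry":0,"rz":0,"grip":25},
  {"tx":0,"ty":0,"tz":0,"rx":0,"ry":0,"rz":0,"grip":25},
  {"tx":0,"ty":0,"tz":0,"rx":0,"ry":0,"rz":0,"grip":25},
  {"tx":0,"ty":0,"tz":0,"rx":0,"ry":0,"rz":0,"grip":25},
])

```text
t: 10.18
eef_pos: [495.5, 100.3, 113.5]
tcp_rot: [-1.57, 0.001, -2.347]
ft_force: [0.1, 0.0, 0.4]
opening: 0.248
```

>>> move_arm([
  {"tx":0,"ty":0,"tz":0.8,"rx":0,"ry":0,"rz":0,"grip":25},
  {"tx":0,"ty":0,"tz":0.8,"rx":0,"ry":0,"rz":0,"grip":25},
  {"tx":0,"ty":0,"tz":0.8,"rx":0,"ry":0,"rz":0,"grip":25},
  {"tx":0,"ty":0,"tz":0.8,"rx":0,"ry":0,"rz":0,"grip":25},
  {"tx":0,"ty":0,"tz":0.8,"rx":0,"ry":0,"rz":0,"grip":25},
  {"tx":0,"ty":0,"tz":0.8,"rx":0,"ry":0,"rz":0,"grip":25},
  {"tx":0,"ty":0,"tz":0.8,"rx":0,"ry":0,"rz":0,"grip":25},
  {"tx":0,"ty":0,"tz":0.8,"rx":0,"ry":0,"rz":0,"grip":25},
  {"tx":0,"ty":0,"tz":0.4,"rx":0,"ry":0,"rz":0,"grip":25},
  {"tx":0,"ty":0,"tz":0,"rx":0,"ry":0,"rz":0,"grip":25},
])

```text
t: 11.02
eef_pos: [544.1, 51.9, 112.5]
tcp_rot: [-1.571, 0.0, -2.349]
ft_force: [0.2, 0.5, 0.5]
opening: 0.247
```

```bash
python3 st.py wrist w9
```

```text
11.0167 [544.1  51.9 112.5] [-1.571  0.    -2.349] [-0.03  0.54  1.87 -0.    0.73  2.32] deck [-41.6  68.8] theta -0.866 [0.2 0.5 0.5]
```

View pics/w9.png

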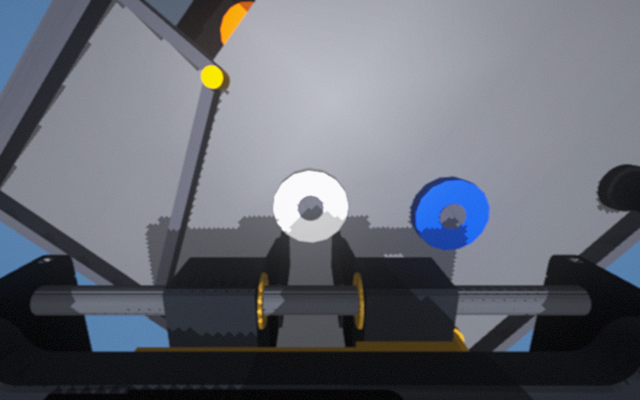

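```bash
python3 pk.py w9 310.5,205,100; python3 - <<'E'
from h import *
import pickle
c=pickle.load(open("w9.pkl","rb"));d=np.load("w9.npy")
for u,v in ((232,25),(240,20),(245,8)): P=pt(c,u,v,d[v,u]);print(P.round(1),dk(P).round(1))
E
```

```text
310.5,205,100 [563.2  32.  100. ] [-24.3  47.3]
[676.6  -3.1  16.3] [85.5  2.3]
[674.4  -9.4  17.5] [82.8 -3.7]
[676.6 -17.2  18.7] [ 84.2 -11.7]
```

>>> move_arm([
  {"tx":0,"ty":0,"tz":0.8,"rx":0,"ry":0,"rz":0,"grip":25},
  {"tx":0,"ty":0,"tz":0.8,"rx":0,"ry":0,"rz":0,"grip":25},
  {"tx":0,"ty":0,"tz":0.8,"rx":0,"ry":0,"rz":0,"grip":25},
  {"tx":0,"ty":0,"tz":0.8,"rx":0,"ry":0,"rz":0,"grip":25},
  {"tx":0,"ty":0,"tz":0.8,"rx":0,"ry":0,"rz":0,"grip":25},
  {"tx":0,"ty":0,"tz":0.8,"rx":0,"ry":0,"rz":0,"grip":25},
  {"tx":0,"ty":0,"tz":0.8,"rx":0,"ry":0,"rz":0,"grip":25},
  {"tx":0,"ty":0,"tz":0.5,"rx":0,"ry":0,"rz":0,"grip":25},
  {"tx":0,"ty":0,"tz":0.3,"rx":0,"ry":0,"rz":0,"grip":25},
  {"tx":0,"ty":0,"tz":0,"rx":0,"ry":0,"rz":0,"grip":25},
])

```text
t: 11.9
eef_pos: [589.4, 7.2, 112.5]
tcp_rot: [-1.571, -0.0, -2.348]
ft_force: [1.1, 0.1, -0.2]
opening: 0.253
```

>>> move_arm([
  {"tx":0,"ty":0,"tz":-2,"rx":0,"ry":0,"rz":0,"grip":20},
  {"tx":0,"ty":-2,"tz":-2,"rx":0,"ry":0,"rz":0,"grip":20},
  {"tx":0,"ty":-3,"tz":0,"rx":0,"ry":0,"rz":0,"grip":20},
  {"tx":0,"ty":0,"tz":0,"rx":0,"ry":-0.124,"rz":0,"grip":20},
  {"tx":0,"ty":0,"tz":0,"rx":0,"ry":-0.124,"rz":0,"grip":20},
  {"tx":0,"ty":0,"tz":0,"rx":0,"ry":-0.124,"rz":0,"grip":20},
  {"tx":0,"ty":0,"tz":0,"rx":0,"ry":-0.124,"rz":0,"grip":20},
  {"tx":0,"ty":0,"tz":0,"rx":0,"ry":-0.124,"rz":0,"grip":20},
  {"tx":0,"ty":0,"tz":0,"rx":0,"ry":-0.124,"rz":0,"grip":20},
  {"tx":0,"ty":0,"tz":0,"rx":0,"ry":-0.124,"rz":0,"grip":20},
])

```text
t: 12.73
eef_pos: [560.3, 36.0, 162.7]
tcp_rot: [-1.571, -0.0, -1.474]
ft_force: [0.1, 0.2, 0.5]
opening: 0.203
```

```bash
python3 st.py wrist w10
```

```text
12.7333 [560.3  36.  162.7] [-1.571 -0.    -1.474] [-0.05  0.49  1.79 -0.    0.86  1.42] deck [-26.9  51.5] theta 0.009 [0.1 0.2 0.5]
```

View pics/w10.png

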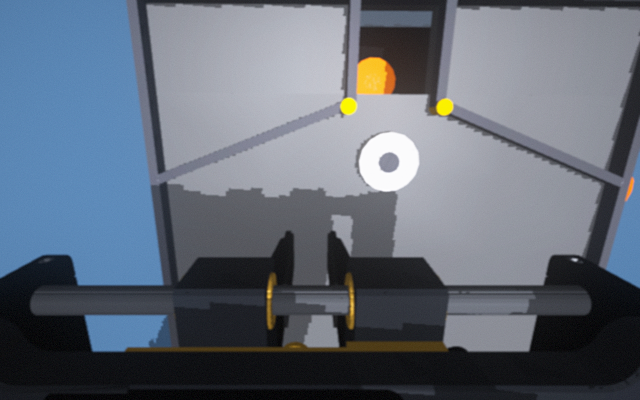

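```bash
python3 pk.py w10 388,161,100 348.5,106,104 445,106.5,104
```

```text
388,161,100 [608.5 -11.5 100. ] [16.9 -0. ]
348.5,106,104 [640.8  19.8 104. ] [51.8 28.3]
445,106.5,104 [646.4 -40.5 104. ] [ 52.1 -32.2]
```

>>> move_arm([
  {"tx":2.65,"ty":0,"tz":-0.3,"rx":0,"ry":0,"rz":0,"grip":20},
  {"tx":2.65,"ty":0,"tz":-0.2,"rx":0,"ry":0,"rz":0,"grip":20},
  {"tx":0,"ty":2.0,"tz":0,"rx":0,"ry":0,"rz":0,"grip":20},
  {"tx":0,"ty":2.0,"tz":0,"rx":0,"ry":0,"rz":0,"grip":20},
  {"tx":0,"ty":1.0,"tz":0,"rx":0,"ry":0,"rz":0,"grip":20},
  {"tx":0,"ty":0,"tz":0,"rx":0,"ry":0,"rz":0,"grip":20},
  {"tx":0,"ty":0,"tz":0,"rx":0,"ry":0,"rz":0,"grip":20},
  {"tx":0,"ty":0,"tz":0,"rx":0,"ry":0,"rz":0,"grip":20},
])

```text
t: 13.45
eef_pos: [560.8, -17.2, 113.4]
tcp_rot: [-1.57, -0.0, -1.48]
ft_force: [0.2, -0.3, 0.4]
opening: 0.197
```

```bash
python3 st.py wrist w11
```

```text
13.45 [560.8 -17.2 113.4] [-1.57 -0.   -1.48] [-0.15  0.55  1.84 -0.    0.75  1.33] deck [-31.1  -1.5] theta 0.003 [ 0.2 -0.3  0.4]
```

View pics/w11.png

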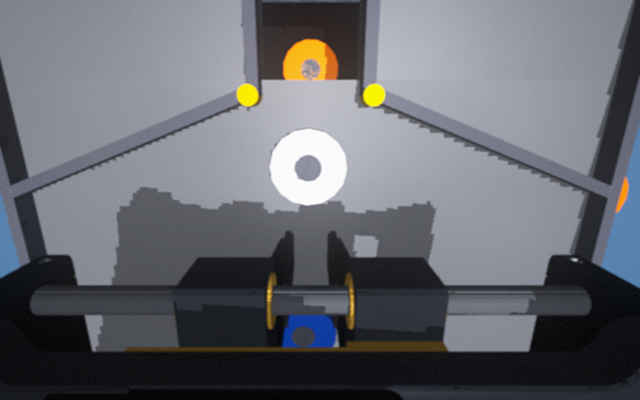

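>>> move_arm([
  {"tx":0,"ty":0.1,"tz":0.8,"rx":0,"ry":0,"rz":0,"grip":20},
  {"tx":0,"ty":0,"tz":0.8,"rx":0,"ry":0,"rz":0,"grip":20},
  {"tx":0,"ty":0,"tz":0.8,"rx":0,"ry":0,"rz":0,"grip":20},
  {"tx":0,"ty":0,"tz":0.8,"rx":0,"ry":0,"rz":0,"grip":20},
  {"tx":0,"ty":0,"tz":0.8,"rx":0,"ry":0,"rz":0,"grip":20},
  {"tx":0,"ty":0,"tz":0.8,"rx":0,"ry":0,"rz":0,"grip":20},
  {"tx":0,"ty":0,"tz":0.8,"rx":0,"ry":0,"rz":0,"grip":20},
  {"tx":0,"ty":0,"tz":0.8,"rx":0,"ry":0,"rz":0,"grip":20},
  {"tx":0,"ty":0,"tz":0.6,"rx":0,"ry":0,"rz":0,"grip":20},
  {"tx":0,"ty":0,"tz":0,"rx":0,"ry":0,"rz":0,"grip":20},
])

```text
t: 14.33
eef_pos: [631.3, -11.1, 111.5]
tcp_rot: [-1.57, -0.0, -1.48]
ft_force: [-0.3, -0.5, 0.9]
opening: 0.201
```

>>> move_arm([
  {"tx":0,"ty":-2,"tz":0,"rx":0,"ry":0,"rz":0,"grip":20},
  {"tx":0,"ty":-3,"tz":0,"rx":0,"ry":0,"rz":0,"grip":20},
  {"tx":0,"ty":0,"tz":-4,"rx":0,"ry":0,"rz":0,"grip":20},
  {"tx":0,"ty":0,"tz":-4,"rx":0,"ry":0,"rz":0,"grip":20},
  {"tx":0,"ty":0,"tz":0,"rx":0,"ry":0,"rz":0,"grip":20},
  {"tx":0,"ty":0,"tz":0,"rx":0,"ry":0,"rz":0,"grip":20},
])

```text
t: 14.83
eef_pos: [549.0, -18.4, 162.2]
tcp_rot: [-1.571, -0.0, -1.48]
ft_force: [0.6, -0.6, 0.7]
opening: 0.199
```

```bash
python3 st.py wrist w12
```

```text
14.8333 [549.  -18.4 162.2] [-1.571 -0.    -1.48 ] [-0.15  0.47  1.82 -0.    0.85  1.33] deck [-43.   -1.7] theta 0.002 [ 0.6 -0.6  0.7]
```

View pics/w12.png

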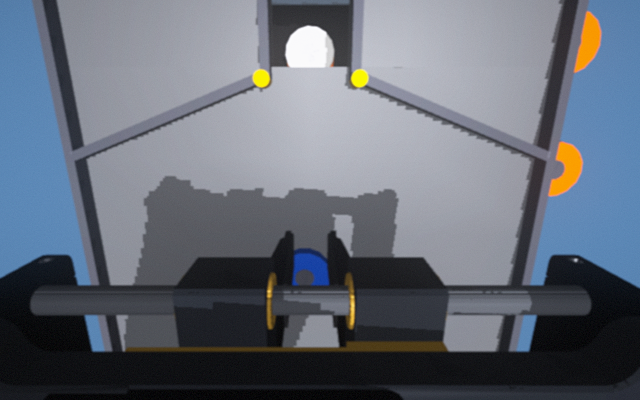

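>>> move_arm([
  {"tx":-0.1,"ty":0,"tz":-3,"rx":0,"ry":0,"rz":0,"grip":20},
  {"tx":-0.1,"ty":0,"tz":-3,"rx":0,"ry":0,"rz":0,"grip":20},
  {"tx":-0.1,"ty":0,"tz":-3,"rx":0,"ry":0,"rz":0,"grip":20},
  {"tx":0,"ty":0,"tz":0,"rx":0,"ry":0,"rz":0,"grip":20},
  {"tx":0,"ty":0,"tz":0,"rx":0,"ry":0,"rz":0,"grip":20},
  {"tx":0,"ty":0,"tz":0,"rx":0,"ry":0,"rz":0,"grip":20},
])

```text
t: 15.38
eef_pos: [462.2, -23.8, 161.9]
tcp_rot: [-1.569, -0.001, -1.48]
ft_force: [0.1, -0.1, 0.5]
opening: 0.195
```

```bash
python3 st.py wrist w13;python3 - <<'E'
from h import *
import pickle
c=pickle.load(open("w12.pkl","rb"));d=np.load("w12.npy")
for u,v in ((300,45),(310,55),(318,42)): P=pt(c,u,v,d[v,u]);print(P.round(1),dk(P).round(1))
E
```

```text
15.3833 [462.2 -23.8 161.9] [-1.569e+00 -1.000e-03 -1.480e+00] [-0.19  0.36  2.03 -0.    0.75  1.29] deck [-129.9    0.6] theta 0.003 [ 0.1 -0.1  0.5]
[674.6   1.4  28. ] [83.9  7. ]
[667.9  -7.4  27.5] [76.5 -1.2]
[678.3 -13.   26.9] [86.3 -7.6]
```

View pics/w13.png

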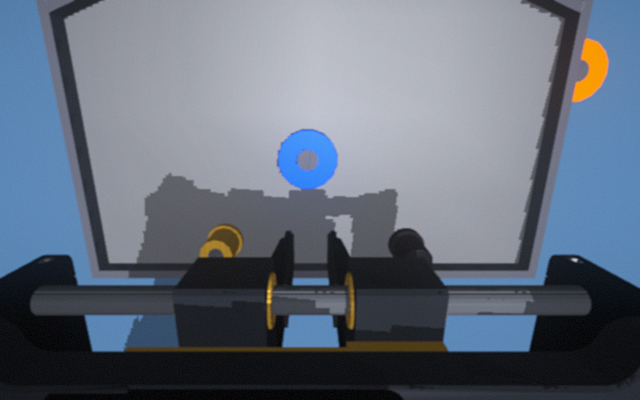

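>>> move_arm([
  {"tx":0,"ty":2.0,"tz":-0.1,"rx":0,"ry":0,"rz":0,"grip":20},
  {"tx":0,"ty":2.0,"tz":0,"rx":0,"ry":0,"rz":0,"grip":20},
  {"tx":0,"ty":0.9,"tz":0,"rx":0,"ry":0,"rz":0,"grip":20},
  {"tx":0,"ty":0,"tz":0,"rx":0,"ry":0,"rz":0,"grip":20},
  {"tx":0,"ty":0,"tz":0,"rx":0,"ry":0,"rz":0,"grip":20},
  {"tx":0,"ty":0,"tz":0,"rx":0,"ry":0,"rz":0,"grip":20},
])

```text
t: 15.93
eef_pos: [460.2, -23.7, 113.2]
tcp_rot: [-1.57, -0.0, -1.48]
ft_force: [-0.0, -0.3, 0.7]
opening: 0.195
```

>>> move_arm([
  {"tx":0,"ty":0,"tz":0.8,"rx":0,"ry":0,"rz":0,"grip":20},
  {"tx":0,"ty":0,"tz":0.8,"rx":0,"ry":0,"rz":0,"grip":20},
  {"tx":0,"ty":0,"tz":0.8,"rx":0,"ry":0,"rz":0,"grip":20},
  {"tx":0.05,"ty":0,"tz":0.8,"rx":0,"ry":0,"rz":0,"grip":20},
  {"tx":0.05,"ty":0,"tz":0.8,"rx":0,"ry":0,"rz":0,"grip":20},
  {"tx":0.05,"ty":0,"tz":0.8,"rx":0,"ry":0,"rz":0,"grip":20},
  {"tx":0.05,"ty":0,"tz":0.8,"rx":0,"ry":0,"rz":0,"grip":20},
  {"tx":0,"ty":0,"tz":0.8,"rx":0,"ry":0,"rz":0,"grip":20},
  {"tx":0,"ty":0,"tz":0.8,"rx":0,"ry":0,"rz":0,"grip":20},
  {"tx":0,"ty":0,"tz":0.8,"rx":0,"ry":0,"rz":0,"grip":20},
])

```text
t: 16.77
eef_pos: [540.2, -18.3, 112.6]
tcp_rot: [-1.571, -0.0, -1.48]
ft_force: [0.2, 0.2, 0.3]
opening: 0.202
```

```bash
python3 st.py wrist w14
```

```text
16.7667 [540.2 -18.3 112.6] [-1.571 -0.    -1.48 ] [-0.16  0.53  1.89 -0.    0.72  1.32] deck [-51.7  -0.8] theta 0.003 [0.2 0.2 0.3]
```

View pics/w14.png

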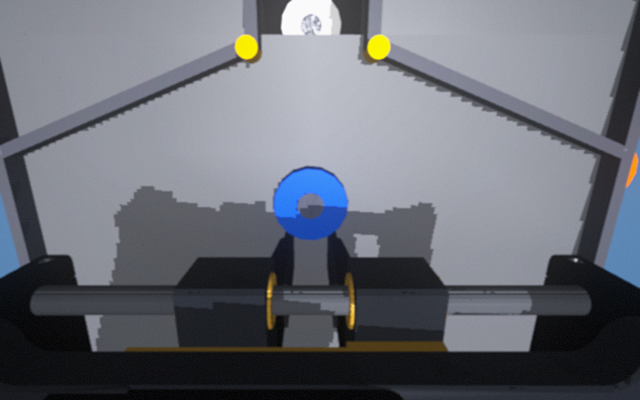

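>>> move_arm([
  {"tx":0.04,"ty":0,"tz":0.8,"rx":0,"ry":0,"rz":0,"grip":20},
  {"tx":0.04,"ty":0,"tz":0.8,"rx":0,"ry":0,"rz":0,"grip":20},
  {"tx":0,"ty":0,"tz":0.8,"rx":0,"ry":0,"rz":0,"grip":20},
  {"tx":0,"ty":0,"tz":0.8,"rx":0,"ry":0,"rz":0,"grip":20},
  {"tx":0,"ty":0,"tz":0.8,"rx":0,"ry":0,"rz":0,"grip":20},
  {"tx":0,"ty":0,"tz":0.8,"rx":0,"ry":0,"rz":0,"grip":20},
  {"tx":0,"ty":0,"tz":0.8,"rx":0,"ry":0,"rz":0,"grip":20},
  {"tx":0,"ty":0,"tz":0.8,"rx":0,"ry":0,"rz":0,"grip":20},
  {"tx":0,"ty":0,"tz":0.8,"rx":0,"ry":0,"rz":0,"grip":20},
  {"tx":0,"ty":0,"tz":0.8,"rx":0,"ry":0,"rz":0,"grip":20},
])

```text
t: 17.65
eef_pos: [619.9, -11.8, 112.6]
tcp_rot: [-1.571, -0.0, -1.48]
ft_force: [0.1, 0.2, 0.1]
opening: 0.197
```

>>> move_arm([
  {"tx":0,"ty":0,"tz":0.8,"rx":0,"ry":0,"rz":0,"grip":20},
  {"tx":0,"ty":0,"tz":0.3,"rx":0,"ry":0,"rz":0,"grip":20},
  {"tx":0,"ty":0,"tz":0,"rx":0,"ry":0,"rz":0,"grip":20},
  {"tx":0,"ty":0,"tz":0,"rx":0,"ry":0,"rz":0,"grip":20},
])

```text
t: 17.98
eef_pos: [629.9, -10.9, 112.5]
tcp_rot: [-1.571, -0.0, -1.48]
ft_force: [0.8, 0.2, 1.0]
opening: 0.198
```

```bash
python3 st.py wrist w15
```

```text
17.9833 [629.9 -10.9 112.5] [-1.571 -0.    -1.48 ] [-0.12  0.63  1.66 -0.    0.85  1.36] deck [38.4 -1.3] theta 0.003 [0.8 0.2 1. ]
```

View pics/w15.png

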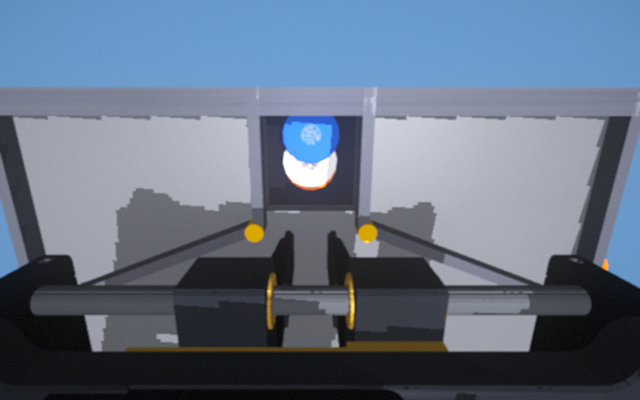

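Blue is in the slot, on top of white. I'll lift off clear and check everything.

>>> move_arm([
  {"tx":0,"ty":-2,"tz":0,"rx":0,"ry":0,"rz":0,"grip":20},
  {"tx":0,"ty":-4,"tz":0,"rx":0,"ry":0,"rz":0,"grip":20},
  {"tx":0,"ty":-4,"tz":-3,"rx":0,"ry":0,"rz":0,"grip":20},
  {"tx":0,"ty":-4,"tz":-4,"rx":0,"ry":0,"rz":0,"grip":20},
  {"tx":0,"ty":-4,"tz":-4,"rx":0,"ry":0,"rz":0,"grip":20},
  {"tx":0,"ty":0,"tz":-4,"rx":0,"ry":0,"rz":0,"grip":20},
  {"tx":0,"ty":0,"tz":0,"rx":0,"ry":0,"rz":0,"grip":20},
  {"tx":0,"ty":0,"tz":0,"rx":0,"ry":0,"rz":0,"grip":20},
  {"tx":0,"ty":0,"tz":0,"rx":0,"ry":0,"rz":0,"grip":20},
  {"tx":0,"ty":0,"tz":0,"rx":0,"ry":0,"rz":0,"grip":20},
])

```text
t: 18.87
eef_pos: [507.4, -22.2, 264.7]
tcp_rot: [-1.571, -0.0, -1.48]
ft_force: [0.7, 0.8, -0.0]
opening: 0.199
```

```bash
python3 st.py wrist w16; python3 st.py scene s2;python3 - <<'E'
from h import *
import pickle
p=cv2.imread("pics/w16.png");c=pickle.load(open("w16.pkl","rb"));d=np.load("w16.npy")
for k in ("blue","yellow","black","white"):
    for ce,st in blobs(p,(150,0,460,260),*COL[k],60):
        u,v=ce;P=pt(c,u,v,d[int(v),int(u)]);print(k,ce,st[4],P.round(1),dk(P).round(1))
a=cv2.imread("pics/scene0.png");b=cv2.imread("pics/s2.png");m=(cv2.absdiff(a,b).max(2)>40).astype(np.uint8)
for x,y,w,h,ar in cv2.connectedComponentsWithStats(m)[2][1:]:
    if ar>25: print("diff",x,y,w,h,ar)
E
```

```text
18.8667 [507.4 -22.2 264.7] [-1.571 -0.    -1.48 ] [-0.17  0.29  1.8  -0.    1.05  1.31] deck [-84.8  -1.8] theta 0.003 [ 0.7  0.8 -0. ]
18.9167 [507.4 -22.2 264.4] [-1.571  0.    -1.48 ] [-0.17  0.29  1.8  -0.    1.05  1.31] deck [-84.7  -1.8] theta 0.003 [-0.7  0.3 -0.4]
blue [310.0, 10.9] 626 [682.5  -5.9  38.6] [91.1 -0.9]
yellow [276.4, 39.0] 133 [640.2  19.8 105.9] [51.3 28.3]
yellow [344.0, 39.1] 133 [645.5 -39.3 106.1] [ 51.4 -30.9]
yellow [251.8, 237.7] 103 [450.8  33.4 105. ] [-136.2   58.6]
yellow [245.8, 248.8] 198 [444.8  36.5 120.2] [-141.9   62.2]
black [271.6, 250.9] 564 [431.5  13.3  91.3] [-157.2   40.2]
black [354.2, 249.1] 722 [441.8 -76.6  91.1] [-154.8  -50.2]
white [391.6, 29.9] 4042 [660.  -82.6  91.6] [ 61.9 -75.4]
white [339.6, 103.1] 18597 [592.3 -42.9  90.9] [ -2.  -29.9]
diff 91 0 14 18 159
diff 202 0 165 103 8313
diff 33 4 11 11 58
diff 50 7 17 6 39
diff 81 14 7 11 35
diff 0 26 17 22 183
diff 0 56 68 31 1129
diff 14 79 89 85 2720
diff 297 83 16 8 76
diff 278 89 111 122 5282
diff 247 117 21 14 115
diff 109 119 197 95 5303
diff 271 124 17 8 99
diff 274 135 11 5 31
diff 91 182 3 18 34
diff 285 214 16 16 191
diff 336 258 11 7 57
```

View pics/w16.png

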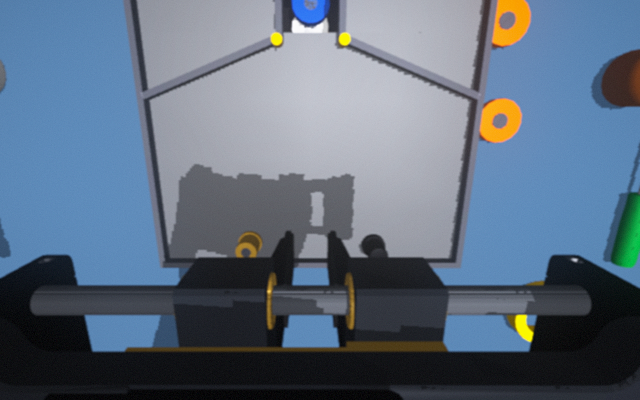

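View pics/s2.png

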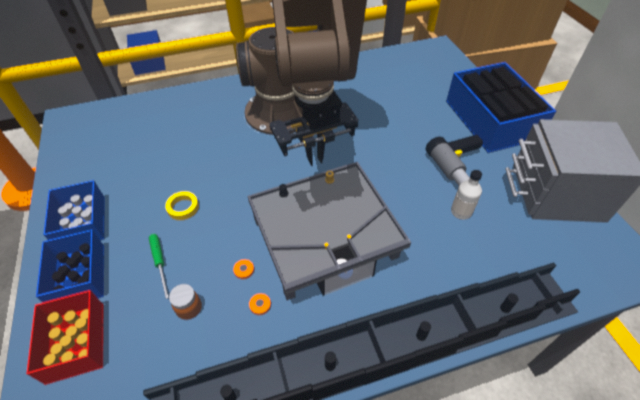

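```bash
python3 -c "
from cell import env
print(env.job_done(), env.state()['t'])"
```

```text
the job is handed in; nothing more can be done
the job is handed in; nothing more can be done
```

All three pucks went through the gate into the drop slot in the order orange, white, blue. I pushed each flat along the deck with the two fingertips held about 20–24 mm apart. I handed the job in at about 19 s of robot time; it reported no verdict.

**Pucks:** They lie stacked in the catch box. Depth readings put their top faces at about 17 mm (orange), 27 mm (white) and 39 mm (blue) above the table, well below the deck at 90 mm.

**Bushing and dowel:** Both stand upright. They are at the same pixels in the scene camera as at the start. In the last wrist picture the dowel was partly hidden by the gripper, so for it I relied on the scene view.

**Other things on the table:** The before-and-after comparison of the scene camera showed differences only at the arm, its shadow, the pucks and the slot.

**Arm:** It ended clear of everything, with the fingertips about 155 mm above the deck and wrist force at noise level.

**Disagreement between checks:** The gate posts measured from the wrist camera put the gate middle about 1.5 mm to the right of my deck-edge measurement. I steered to the posts, and the gate leaves 5 mm on each side. No check failed.

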